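# Fetch the sandalwood grip from the latched stall

## Robot

A 6-joint arm with a two-finger parallel gripper is mounted at the origin on the work surface. World frame = base frame: x ahead of the robot, y to its left, z up, the work surface at z = 0. Lengths are in mm, angles in rad, forces in N, time in s.
With the tool pointing down it reaches from about 275 to 1000 mm from the base axis. Payload 8.4 kg.
Tool frame: the origin (TCP) lies on the centre line of the jaws, within the pads' length; the fingertips stand 14 mm ahead of it and the grasp point (between the pads) lies 5 mm behind it; z points along the fingers, y is the line along which they close (so a half turn about z gives the same grasp; the last joint's range is limited). The gripper opens to 85 mm and grips with 20 to 120 N. Pads are 22 mm wide; open, the fingers measure 114 mm over their backs; the gripper's body (76 mm by 85 mm) begins 54 mm behind the grasp point. The pads swing forward as they close: fully open they stand 13 mm farther back than shut.
Start: joints at [-1.298, 0.353, 1.633, -0, 1.155, -0.002], TCP at [169.595, -601.552, 209.181] pointing down, gripper open.
Joint ranges: [-2.63, 2.63], [-0.92, 2.1], [0.06, 2.66], [-1.3, 4.44], [0, 2.69], [-3.02, 3.02]. Speed limits (rad/s): [2.22, 2.22, 2.79, 3.14, 3.14, 3.14].

## Interface

Orientations are given as [roll, pitch, yaw] about the fixed x, y, z axes, in that order (R = Rz(yaw) Ry(pitch) Rx(roll)).
In Python, from rig import r gives the robot as it stands.
- The arm moves only by the tool step_arm, never from a script. Its argument "plan" is text: rows parted by semicolons, each of 7 numbers parted by spaces: the turn, a rotation vector about the world's x, y, z in degrees, then the shift along the world's x, y, z in mm, then the closure in counts, from 0 (fully open) to 255 (shut). In form: rx ry rz x y z hand; .... A call has 1 to 8 rows; each row is the pose to reach, as a shift and turn from the pose commanded when the call began; what a row does not reach only later rows make up. A row lasts 1/10 s, in which the tool goes at most 50 mm and 8.59 degrees, less where a joint would pass 70% of its speed; a pose out of reach is approached as far as the arm can. A call with a gripper value outside its range is refused whole. The fingers move at their own pace and stop on an object; "force" is the grip in N (left out, the last holds). Time passes only in rows, so rows that repeat a pose let the fingers close. It gives the time, the measured TCP pose, the force, the opening and the grip force at its end, in the units of the state.
- r.sense(): the state, without advancing time (a new reading comes with each control period).
- r.grab_frame(name): name is "scene" or "top"; returns (picture, depth): 480x640x3 uint8, red, green, blue; 480x640 float32, mm along the optical axis (not along the pixel's ray), 0 where there is no reading.
- r.get_calibration(name): a dict with "K" (3x3 intrinsics, pixels), "k1" (the pictures are not rectified: a ray, as slopes to the right and down, at radius r is drawn at 1 + k1 r^2 times it, then the intrinsics apply), "world_from_camera" (4x4, takes a point from camera to world coordinates). Camera axes: x right, y down, z forward; pixel columns grow to the right and rows downward; lengths in mm; the calibration is good to about 2 mm. A picture is of the moment at which its call begins. get_calibration takes no time and is no camera call.
- r.sign_off(): hands the job in; it is judged then, once.
The state is a dict: "clock": time; "qpos": joint angles; "qvel": joint speeds; "joint_efforts": joint torques, N m; "eef_pos": TCP position; "tcp_rot": TCP orientation; "contact_force": force on the tool from outside, world axes, zero at the start; "wrist_torque": the same for the moment, N m; "opening": opening from 0.0 (shut) to 1.0 (fully open); "grasp_force": force on a finger pad.
Only numpy, scipy, OpenCV 4.12 (cv2) and the standard library are available. Lean on these libraries where they do the work, as an engineer would, in place of code of your own. Each camera call takes 0.05 s, during which the arm holds its last target. There are 200 camera calls.

## Task

Lift the thumb latch, swing the stall's gate wide open, draw the sandalwood grip by its near end fully out in front of the gateway and let go of it there on the board. Then take it again round its middle and lay it home in the wooden cradle, and let go. Last, swing the gate shut so that the latch bar drops back in its catch; leave the lotus knobs and the bronze collar where they stand.

Things in the scene. Friction and masses are not known exactly. Their poses are not given: they have to be found in the camera images.
- stall: Low wooden stall, fixed on a teak board whose top is 10 mm above the bench. Origin: board top, middle of the gateway; x leads in, +y to the catch side, -y to the hinge side, z up. Clear width 170; walls, posts, gate and roof end 55 above the board. Roof (underside 45) covers x 70 to 242 mm: only the first 70 mm inside are open from above. Floor: the board.
- catch (a point): Middle of the mouth of the brass catch on the +y gate post, 48 mm above the board, level with the lip's top; stall axes. The bar's tip lies down behind an upright lip (x -7 to -13 mm from here, 18 mm wide in y); the lip's outer side slopes down to x -31, so that the bar also rides up over it when the gate is pushed shut.
- gate_hinge (a point): Foot of the gate's upright hinge line, at x 0, y -85 mm of the stall, on the board top; fixed, axes as the stall's.
- gate (a joint): Gate angle, rad: 0 shut, growing as it swings outward, to the stall's -x (anticlockwise from above); end stop 2.0. It stays where left (light friction); shut and latched it has about 0.02 rad of play.
- gate_end (a point): Top of the gate's free end, on its mid-plane: 165 mm from the hinge line, 55 mm above the board. The wooden gate is 14 mm thick and begins 6 mm above the board. Axes turn with the gate: x square to it (towards the stall's inside when shut), y from hinge to free end, z up.
- latch (a joint): Angle of the brass gravity latch bar, rad: 0 level (rest stop), growing as its tip lifts, end stop 0.6. The tip clears the catch above about 0.12; let go, the bar falls back to 0. The bar, 7 mm thick, 12 high and 158 long, lies along the gate's outer face and swings with the gate. Lifting it by the tab takes 1 to 2 N.
- latch_pivot (a point): Pivot of the latch bar on the gate's outer face: 45 mm from the hinge line along the gate, 14.5 mm outward of the gate's mid-plane, 38 mm above the board. The pivot axis is square to the gate; the bar's tip is 147 mm from it. Axes as gate_end.
- thumb_tab (a point): Pinch point on the upright thumb tab of the bar: a plate 28 mm wide along the bar, 9 thick square to the gate; its top is 18 above this point, the gate's top 31 below. Bar level: 95 mm along the bar and 48 up from the pivot. Axes turn with the bar: x square to the gate (inward), y to the bar's tip, z up. Pinched across its thickness it serves to lift the bar and to swing the gate.
- grip: Turned sandalwood grip lying down, 170 mm long along its x, 0.13 to 0.25 kg. Each end is a block 34 mm square, 36 long; between them a round neck, 28 mm thick over its middle 58 mm. Ends alike. Origin: centre of its underside. It starts in the stall, roughly along the stall's x, one end block just behind the gate, the rest mostly under the roof.
- grip_center (a point): Middle of the sandalwood grip, on its axis, 17 mm above its underside; axes as grip.
- cradle: Fixed wooden cradle. Origin: centre of its underside, on the board top; x along its length. Foot 214 by 74, 8 mm thick; at each end a saddle: floor 20 above the board, cheeks up to 50 (slot 46 wide, cheeks 63 to 95 from the middle), end wall up to 52 (190 between). The middle is open to the fingers. Grip home: either way round, its middle at x 0, y 0 (10 and 6 mm play), 37 above the board.
- knob0: Bystander: brass lotus knob, 69 mm wide with its petals, 66 mm high, standing loose on the board at the near edge of the board, in front of the gate. Origin: centre of its underside.
- knob1: Bystander: brass lotus knob, 69 mm wide with its petals, 66 mm high, standing loose on the board at the far side of the board. Origin: centre of its underside.
- knob2: Bystander: brass lotus knob, 69 mm wide with its petals, 66 mm high, standing loose on the board to the right of the cradle. Origin: centre of its underside.
- knob3: Bystander: brass lotus knob, 69 mm wide with its petals, 66 mm high, standing loose on the board to the far right of the cradle. Origin: centre of its underside.
- collar: Bystander: heavy bronze base collar, a loose ring 104 mm across and 34 mm high on the far right of the board. Origin: centre of its underside.
Mind the look-alikes: they are no part of the job. Leave any orange look-alike of the grip alone.

How it is judged (in metres and radians):
On the way, in this order (a step that is already met when the one before it is completed fails the run):
1. the latch bar is lifted clear of its catch while the gate is still shut (value of joint latch above 0.1 rad and value of joint gate below 0.06 rad), for 0.05 s.
2. the gate is swung wide open (over 1.1 rad) (value of joint gate above 1.1 rad), for 0.2 s.
3. the grip lies on the board wholly in front of the gateway, let go (x of grip_center in the frame of stall below -0.08 m and height (world z) of grip_center below 0.034 m and contact force between the fingers and grip below 0.05 N and linear speed of grip below 0.02 m/s), for 0.2 s.
4. the grip lies home in the cradle, let go, with the gate still open (x of grip_center in the frame of cradle between -0.014 and 0.014 m and y of grip_center in the frame of cradle between -0.01 and 0.01 m and z of grip_center in the frame of cradle between 0.031 and 0.041 m and angle between the x axis of grip and the x axis of cradle, either way round below 0.1 rad and contact force between the fingers and grip below 0.05 N and linear speed of grip below 0.02 m/s and value of joint gate above 0.5 rad), for 0.2 s.
At the end, for the whole second after the job is handed in: The grip lies flat in both saddles of the cradle (middle within 14 mm along and 10 mm across, height within 5 mm of home, aligned within 0.1 rad), let go and at rest; the gate is shut and the latch bar is down in its catch (both joints below 0.04 rad) (x of grip_center in the frame of cradle between -0.014 and 0.014 m and y of grip_center in the frame of cradle between -0.01 and 0.01 m and z of grip_center in the frame of cradle between 0.031 and 0.041 m and angle between the x axis of grip and the x axis of cradle, either way round below 0.1 rad and contact force between the fingers and grip below 0.05 N and linear speed of grip below 0.02 m/s and value of joint each of gate, latch below 0.04 rad and velocity of joint gate below 0.05 rad/s); the robot touches nothing.
It fails at once if a lotus knob or the collar is moved more than 30 mm (distance of any of knob0, knob1, knob2, knob3, collar from where it was at the start of the episode above 0.03 m).
It also fails if it takes over 72 s, if anything falls off the work surface, if the arm or the gripper's body presses on something with over 40 N, if the wrist force passes 120 N, or if a joint passes its speed limit or range.

## Working session

There is one attempt and no reset: what is moved stays moved. The work goes in short steps, Python scripts to look and compute and a tool call to move; the robot and the scene stay as the last step left them, time stands still between calls to the robot, and variables do not carry over. Pictures are saved under pics/ and viewed, at most 10 in all, crops included, and the job is handed in when it is done.

Besides the shell and the picture viewer there is one more tool, called after "Call:" in YAML: its name, and indented under it one key for each argument. step_arm: Moves the arm, as the interface text tells. Its arguments: {"type":"object","properties":{"plan":{"type":"string"},"force":{"type":"number"}},"required":["plan"]}

```bash
ls; mkdir -p pics
python3 - <<'E'
from rig import r
import cv2,numpy as np
for n in("scene","top"):
    p,d=r.grab_frame(n); cv2.imwrite(f"pics/{n}0.png",p[:,:,::-1]); np.savez(f"{n}0.npz",p=p,d=d)
    c=r.get_calibration(n); print(n,c["K"],c["k1"],c["world_from_camera"].round(3) if hasattr(c["world_from_camera"],"round") else c["world_from_camera"])
print(r.sense())
E
```

```text
pics
scene [[611.70085579   0.         317.36895077]
 [  0.         611.70085579 238.65723927]
 [  0.           0.           1.        ]] -0.13677771702915692 [[-3.700000e-02  8.350000e-01 -5.490000e-01  1.400724e+03]
 [ 9.990000e-01  3.000000e-02 -2.100000e-02  1.097060e+02]
 [-1.000000e-03 -5.500000e-01 -8.350000e-01  1.387552e+03]
 [ 0.000000e+00  0.000000e+00  0.000000e+00  1.000000e+00]]
top [[602.02871417   0.         312.08718875]
 [  0.         602.02871417 238.39155383]
 [  0.           0.           1.        ]] -0.1635926305935737 [[-2.200000e-02 -9.860000e-01  1.650000e-01  2.479850e+02]
 [-1.000000e+00  2.100000e-02 -6.000000e-03  8.245500e+01]
 [ 2.000000e-03 -1.650000e-01 -9.860000e-01  1.788484e+03]
 [ 0.000000e+00  0.000000e+00  0.000000e+00  1.000000e+00]]
{'clock': 0.1, 'qpos': array([-1.29840281e+00,  3.53591979e-01,  1.63405096e+00,  3.80408922e-05,
        1.15519253e+00, -2.42539143e-03]), 'qvel': array([-0.00238363, -0.00245145, -0.00128121,  0.00213898, -0.00083922,
       -0.00054878]), 'joint_efforts': array([-4.63673841e-04, -6.06358910e+01, -3.42819679e+01,  1.34620277e-05,
        3.92734772e-03,  6.25924230e-06]), 'eef_pos': array([ 169.48434731, -601.11594294,  208.53235924]), 'tcp_rot': array([-3.14034992e+00, -3.77976809e-05,  2.74803505e-01]), 'contact_force': array([ 0.25070858,  0.32966367, -0.07383776]), 'wrist_torque': array([-0.04516333, -0.01207148,  0.00030111]), 'grasp_force': 0.0, 'opening': 0.9994237512121099}
```

View pics/scene0.png

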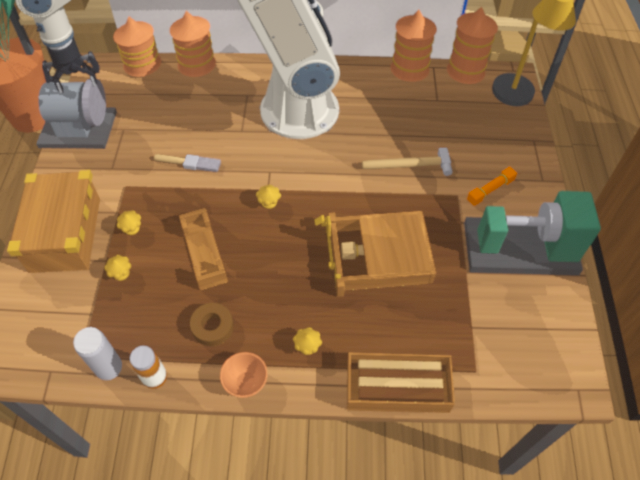

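View pics/top0.png

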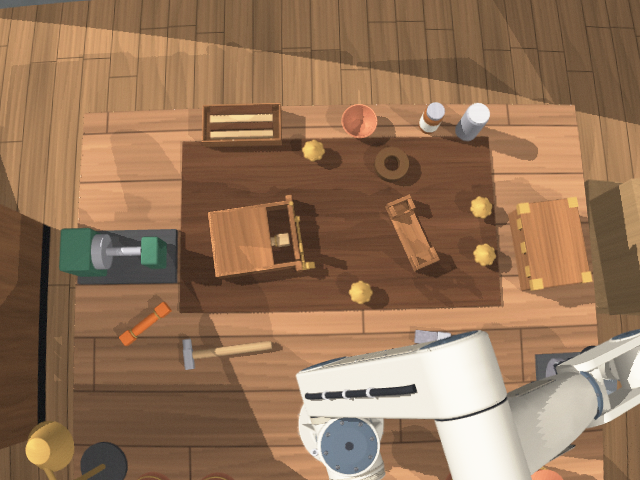

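Both views show the stall with its gateway facing −y: top view roof (210–270, 205–275), gate px x≈300, catch near (307,266). The cradle is near (412,232), knob0 at (360,292), and the orange look-alike at (145,322).

```bash
cat > h.py <<'E'
import numpy as np,cv2
from rig import r
def ray(n,uv):
    c=r.get_calibration(n);K=c["K"];uv=np.atleast_2d(uv).astype(float)
    xy=(uv-[K[0,2],K[1,2]])/[K[0,0],K[1,1]]; k=c["k1"]; u=xy.copy()
    for _ in range(20): u=xy/(1+k*(u**2).sum(1,keepdims=True))
    T=np.array(c["world_from_camera"]); d=np.c_[u,np.ones(len(u))]
    return T[:3,3],d@T[:3,:3].T
def plane(n,uv,z):
    o,d=ray(n,uv); return (o+d*((z-o[2])/d[:,2:3]))
def cloud(n,d):
    v,u=np.mgrid[0:480,0:640]; o,D=ray(n,np.c_[u.ravel(),v.ravel()])
    P=(o+D*d.ravel()[:,None]); P[d.ravel()==0]=np.nan; return P.reshape(480,640,3)
def proj(n,P):
    c=r.get_calibration(n);K=c["K"];T=np.array(c["world_from_camera"])
    q=(np.atleast_2d(P)-T[:3,3])@T[:3,:3];s=q[:,:2]/q[:,2:];s=s*(1+c["k1"]*(s**2).sum(1,keepdims=True))
    return s*[K[0,0],K[1,1]]+[K[0,2],K[1,2]]
E
python3 - <<'E'
from h import *
out=[]
for n,(x0,y0,w,h) in (("top",(200,140,300,175)),("scene",(165,180,300,175))):
    f=np.load(f"{n}0.npz");P=cloud(n,f["d"])
    b=(P[:,:,0]>350)&(P[:,:,0]<700)
    print(n,"board z",np.nanmedian(P[(240 if n=="top" else 300),(330 if n=="top" else 260)]))
    cr=f["p"][y0:y0+h,x0:x0+w,::-1]; cv2.imwrite(f"pics/{n}1.png",cv2.resize(cr,(798,466),interpolation=cv2.INTER_CUBIC))
    z=P[y0:y0+h,x0:x0+w,2]
    # roof/wall points
    m=(abs(P[:,:,2]-65)<6)
    num,l,s,c=cv2.connectedComponentsWithStats(m.astype(np.uint8))
    for i in range(1,num):
        if s[i,4]>60:
            q=P[l==i]; q=q[~np.isnan(q[:,0])]
            if 200<q[:,0].mean()<800 and -400<q[:,1].mean()<500:
                print(s[i],q.mean(0).round(1),q.std(0).round(1),cv2.minAreaRect(q[:,:2].astype(np.float32)))
E
```

```text
top board z 18.668387990388766
[ 208  195   95   83 3830] [537.4 262.2  65.2] [59.3 67.3  3. ] ((539.62548828125, 240.8397979736328), (226.64620971679688, 254.06536865234375), 7.883147716522217)
[387 194  25  22 105] [ 637.4 -180.9   62.9] [14.5 20.9  2.8] ((632.4221801757812, -190.33761596679688), (40.92535400390625, 75.41614532470703), 23.36290168762207)
[411 247  29  22 136] [ 466.5 -255.7   63.4] [15.6 25.9  2.9] ((470.7583312988281, -254.4652099609375), (43.754661560058594, 76.77969360351562), 21.550315856933594)
[352 283  19  20 165] [375.5 -62.9  63.8] [14.2 12.8  3.4] ((377.04644775390625, -63.49779510498047), (49.30582046508789, 50.85700607299805), 35.28955078125)
scene board z 9.147532123186238
[258 185  20  16 158] [382.9 -64.8  63.7] [13.1 13.7  3. ] ((382.3013610839844, -65.716552734375), (50.49407196044922, 52.00431442260742), 0.585693895816803)
[179 208  30  20 170] [ 467.6 -259.4   62.4] [14.8 23.4  2.3] ((473.628173828125, -256.8486022949219), (46.22303771972656, 72.50033569335938), 20.111679077148438)
[ 329  211  107   77 4668] [545.7 259.4  65.3] [60.2 67.   2.7] ((544.7774658203125, 240.65911865234375), (229.91204833984375, 250.58294677734375), 7.0603928565979)
[194 260  31  22 193] [ 639.1 -191.    62.2] [14.8 23.3  2. ] ((632.1241455078125, -194.02972412109375), (44.71731185913086, 71.9071273803711), 22.356977462768555)
```

View pics/top1.png

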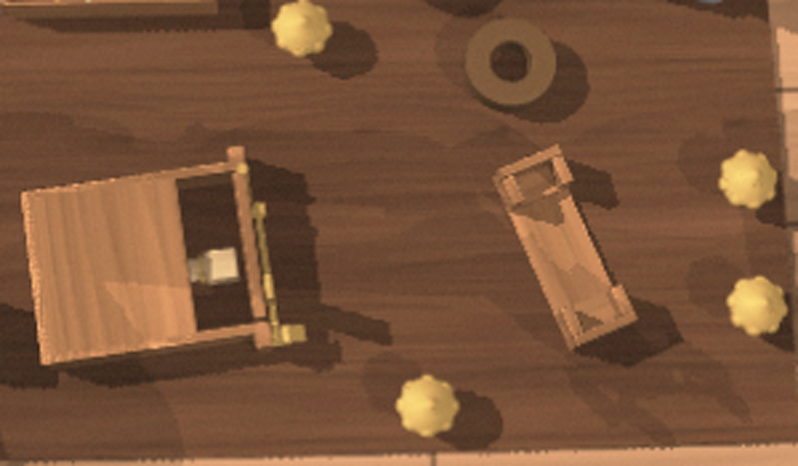

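View pics/scene1.png

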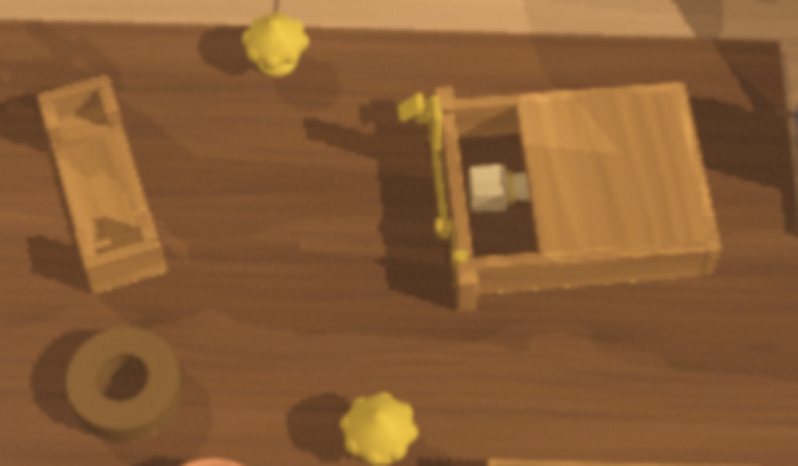

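The enlarged crops show roof corners, gate and latch bar along px (258,205)–(278,345), the grip's pale end block around (223,266), and the cradle ends at (535,175) and (600,315) in the top crop. I'll triangulate these.

```bash
cat >> h.py <<'E'
def tri(a,b):
    o1,d1=ray("top",a);o2,d2=ray("scene",b);out=[]
    for x,y in zip(d1,d2):
        x=x/np.linalg.norm(x);y=y/np.linalg.norm(y)
        s=np.linalg.lstsq(np.c_[x,-y],o2-o1,rcond=None)[0];p=o1+s[0]*x;q=o2+s[1]*y
        out.append(np.r_[(p+q)/2,np.linalg.norm(p-q)])
    return np.array(out)
E
python3 - <<'E'
from h import *
cv=lambda c,x0,y0:(np.array(c,float)+.5)/[2.66,2.663]-.5+[x0,y0]
names="roofBN roofBF roofFN roofFF crN1 crN2 crF1 crF2".split()
t=cv([(43,364),(22,192),(197,333),(175,178),(575,348),(636,318),(494,177),(558,147)],200,140)
s=cv([(685,84),(718,248),(520,95),(540,258),(38,97),(106,77),(94,290),(165,268)],165,180)
# order cradle: top near-left(575,348) is +y near -> scene: y right, near robot=up: (106,77)
s[4],s[5]=s[5].copy(),s[4].copy(); s[6],s[7]=s[7].copy(),s[6].copy()
T=tri(t,s)
for n,a,pt,ps in zip(names,T,plane("top",t,65 if 1 else 0),plane("scene",s,65)): print(n,a.round(1),pt[:2].round(1),ps[:2].round(1))
E
```

```text
roofBN [431.  353.7  61.6   1.4] [430.6 352.5] [433.4 353.8]
roofBF [621.9 375.9  62.8   2.3] [621.5 376.6] [623.3 374.2]
roofFN [459.9 185.5  74.2   2.7] [461.  184.7] [453.3 187.4]
roofFF [635.1 207.   56.9   1.2] [633.3 207. ] [639.8 205.9]
crN1 [ 437.  -230.6   52.9    5.5] [ 435.4 -225.7] [ 445.7 -230.3]
crN2 [ 467.7 -297.1   57.8    1.7] [ 466.6 -294.7] [ 472.6 -295.8]
crF1 [ 637.4 -152.1   18.3    2. ] [ 627. -145.] [ 663.4 -144.2]
crF2 [ 668.5 -221.    26.3    7.5] [ 659.7 -218. ] [ 689.4 -207.8]
```

```bash
cat >> h.py <<'E'
def fr(o,yaw,z0=10):
    c,s=np.cos(np.radians(yaw)),np.sin(np.radians(yaw))
    return lambda p:np.atleast_2d(p)@np.array([[c,s,0],[-s,c,0],[0,0,1]])+[o[0],o[1],z0]
S=((556,125.5),97.0); C=((552,-224),21.7)
def draw(im,n,L,col,off,sc=4):
    q=(proj(n,L)-off+.5)*sc-.5
    cv2.polylines(im,[np.round(q).astype(int)],True,col,1)
E
python3 - <<'E'
from h import *
st=fr(*S);cr=fr(*C)
W=[]
for n,offs in (("top",((200,185),(380,185))),("scene",((322,190),(172,200)))):
    p=np.load(f"{n}0.npz")["p"][:,:,::-1]
    for off in offs:
        im=cv2.resize(p[off[1]:off[1]+95,off[0]:off[0]+ (125 if off in((200,185),(322,190)) else 75)],None,fx=4,fy=4,interpolation=cv2.INTER_CUBIC)
        draw(im,n,st([(70,-85,55),(70,85,55),(242,85,55),(242,-85,55)]),(0,255,0),off)
        draw(im,n,st([(-7,-85,55),(7,-85,55),(7,80,55),(-7,80,55)]),(255,0,0),off)
        draw(im,n,st([(-19,50-14,104),(-10,36,104),(-10,64,104),(-19,64,104)]),(0,0,255),off)
        for s in(1,-1): draw(im,n,cr([(s*107,37,52),(s*107,-37,52),(s*95,-37,52),(s*95,37,52)]),(0,255,0),off)
        draw(im,n,cr([(107,37,0),(107,-37,0),(-107,-37,0),(-107,37,0)]),(255,0,0),off)
        W.append(im[:380])
a=np.hstack(W[:2]);b=np.hstack(W[2:]);v=np.vstack([a,b])[:, :800]
v=cv2.resize(v,None,fx=.78,fy=.78,interpolation=cv2.INTER_AREA);print(v.shape);cv2.imwrite("pics/ov.png",v)
for n,z,hi in(("top",44,1),("scene",44,1)):
    f=np.load(f"{n}0.npz");hsv=cv2.cvtColor(f["p"],cv2.COLOR_RGB2HSV);P=cloud(n,f["d"])
    m=((hsv[:,:,1]<110)&(hsv[:,:,2]>140)&(abs(P[:,:,2]-44)<5)&(P[:,:,1]>120)&(P[:,:,1]<230)&(P[:,:,0]>450)&(P[:,:,0]<650))
    q=P[m];print(n,m.sum(),q.mean(0).round(1),cv2.minAreaRect(q[:,:2].astype(np.float32)))
E
```

```text
(593, 624, 3)
top 109 [538.8 161.7  43.9] ((538.0260620117188, 166.97314453125), (33.36238098144531, 50.71370315551758), 10.406826972961426)
scene 59 [540.  154.7  44.2] ((541.6063842773438, 155.91184997558594), (26.851280212402344, 24.9593448638916), 13.897163391113281)
```

View pics/ov.png

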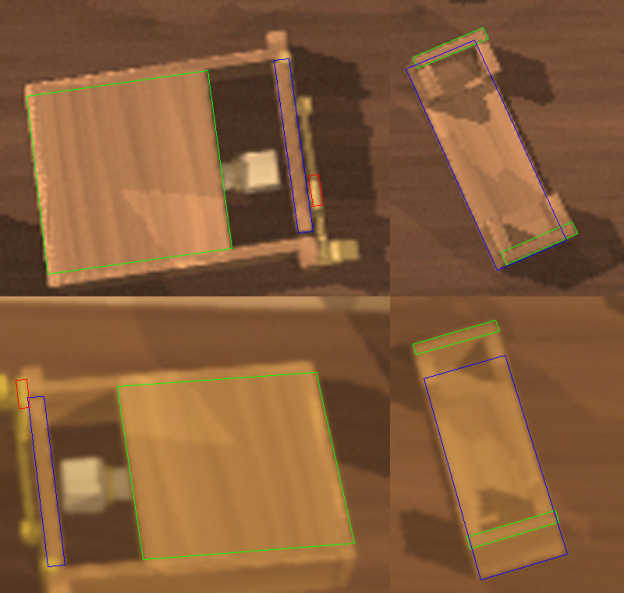

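The overlay fits both the stall and the cradle to about 2 mm. The grip's end block is at about (540,157). I'll go above the thumb tab now.

Call:
step_arm:
  plan: "0 0 0 171 361 0 0;0 0 0 171 361 0 0;0 0 0 171 361 0 0;0 0 0 171 361 0 0;0 0 -8.7 171 361 0 0;0 0 -8.7 171 361 0 0;0 0 -8.7 171 361 0 0;0 0 -8.7 171 361 0 0"
  force: 60

```text
clock: 0.9
eef_pos: [339.4, -241.8, 209.2]
tcp_rot: [3.142, -0.0, 0.122]
contact_force: [1.4, 0.2, 0.0]
opening: 1.003
grasp_force: 0.0
```

Call:
step_arm:
  plan: "0 0 0 162 344 0 0;0 0 0 162 344 0 0;0 0 0 162 344 0 0;0 0 0 162 344 0 0;0 0 0 162 344 0 0;0 0 0 162 344 0 0;0 0 0 162 344 0 0;0 0 0 162 344 0 0"

```text
clock: 1.7
eef_pos: [502.0, 103.6, 209.0]
tcp_rot: [-3.141, -0.0, 0.125]
contact_force: [-0.4, -0.6, -0.4]
opening: 1.001
grasp_force: 0.0
```

Run:
```python
from rig import r
s=r.sense();print(s)
```

```text
{'clock': 1.7, 'qpos': array([2.00148754e-01, 1.77753966e-01, 1.87101459e+00, 5.72943602e-04,
       1.09236927e+00, 1.64591050e+00]), 'qvel': array([ 0.46131946,  0.27109457, -0.32619283, -0.01642993,  0.07205018,
        0.45505004]), 'joint_efforts': array([ -1.54821005, -48.1540525 , -31.47459269,   0.32154375,
        -0.12719651,  -0.2945876 ]), 'eef_pos': array([502.04339663, 103.56686294, 209.03691899]), 'tcp_rot': array([-3.14105123e+00, -4.15303204e-04,  1.24770806e-01]), 'contact_force': array([-0.42182332, -0.57221044, -0.43769095]), 'wrist_torque': array([-0.01144036, -0.01244423,  0.0001123 ]), 'grasp_force': 0.0, 'opening': 1.0006764264545915}
```

Call:
step_arm:
  plan: "0 0 0 1 1 -50 0;0 0 0 1 1 -100 0;0 0 0 1 1 -118 0;0 0 0 1 1 -118 0;0 0 0 1 1 -118 255;0 0 0 1 1 -118 255;0 0 0 1 1 -118 255;0 0 0 1 1 -118 255"

```text
clock: 2.5
eef_pos: [502.9, 101.4, 92.3]
tcp_rot: [-3.141, -0.002, 0.123]
contact_force: [-0.4, 0.7, -0.1]
opening: 0.33
grasp_force: 0.0
```

Call:
step_arm:
  plan: "0 0 0 0 0 0 255;0 0 0 0 0 0 255;0 0 0 0 0 0 255"

```text
clock: 2.8
eef_pos: [502.6, 101.4, 91.8]
tcp_rot: [-3.142, -0.001, 0.123]
contact_force: [-0.4, -0.3, 6.8]
opening: -0.0
grasp_force: 3.3
```

Run:
```python
from h import *
W=[]
for n,o in(("top",(235,180)),("scene",(290,160))):
    p,d=r.grab_frame(n); np.savez(f"{n}2.npz",p=p,d=d)
    W.append(cv2.resize(p[o[1]:o[1]+110,o[0]:o[0]+100,::-1],None,fx=4,fy=4,interpolation=cv2.INTER_CUBIC))
cv2.imwrite("pics/c2.png",np.hstack(W));print(r.sense()["opening"],r.sense()["eef_pos"])
```

```text
-0.0015007489946264514 [502.63383699 101.39184643  91.765268  ]
```

View pics/c2.png

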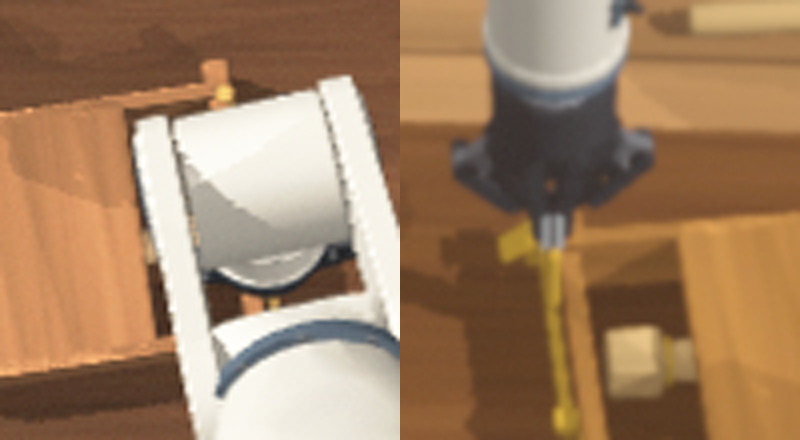

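The scene crop shows the fingers shut at about (552,235) with the tab not clearly between them. I'll find the tab in the first depth images and check the current force.

Run:
```python
from h import *
for n,k in(("top",0),("scene",0),("top",2),("scene",2)):
    f=np.load(f"{n}{k}.npz");P=cloud(n,f["d"]);hsv=cv2.cvtColor(f["p"],cv2.COLOR_RGB2HSV)
    (ox,oy),yw=S;c,s=np.cos(np.radians(yw)),np.sin(np.radians(yw))
    dx,dy=P[:,:,0]-ox,P[:,:,1]-oy; X=c*dx+s*dy;Y=-s*dx+c*dy;Z=P[:,:,2]-10
    m=(X>-60)&(X<60)&(Y>-100)&(Y<130)&(Z>62)&(Z<(400 if k==0 else 115))
    print(n,k,m.sum())
    if k==0:
        for v,u in list(zip(*np.where(m)))[::6]: print((u,v),X[v,u].round(),Y[v,u].round(),Z[v,u].round(),hsv[v,u])
st=fr(*S)
T=np.array([(-14.5,41,104),(-14.5,69,104),(-14.5,55,86),(-14.5,55,50),(-14.5,41,60),(-14.5,69,60)])*1.
print(proj("top",st(T)).round(1).tolist(),proj("scene",st(T)).round(1).tolist())
s=r.sense();print(s["contact_force"],s["grasp_force"],s["eef_pos"])
```

```text
top 0 54
(np.int64(292), np.int64(202)) -7.0 -87.0 63.0 [ 18 146 191]
(np.int64(292), np.int64(207)) -5.0 -72.0 64.0 [ 14 139 150]
(np.int64(293), np.int64(240)) 5.0 25.0 63.0 [ 13 139 181]
(np.int64(297), np.int64(244)) -5.0 38.0 63.0 [ 12 141 145]
(np.int64(302), np.int64(245)) -18.0 50.0 107.0 [ 18 141 127]
(np.int64(302), np.int64(247)) -17.0 55.0 101.0 [ 18 143 152]
(np.int64(302), np.int64(249)) -16.0 61.0 107.0 [ 18 144 167]
(np.int64(301), np.int64(251)) -13.0 66.0 102.0 [ 18 142 217]
(np.int64(301), np.int64(253)) -12.0 68.0 78.0 [ 18 136 124]
scene 0 73
(np.int64(327), np.int64(216)) -18.0 63.0 107.0 [ 19 172 169]
(np.int64(327), np.int64(218)) -19.0 59.0 104.0 [ 21 177 173]
(np.int64(330), np.int64(219)) -11.0 59.0 98.0 [ 19 166 201]
(np.int64(328), np.int64(221)) -17.0 49.0 105.0 [ 21 178 193]
(np.int64(327), np.int64(223)) -20.0 45.0 102.0 [ 21 182 161]
(np.int64(329), np.int64(224)) -15.0 40.0 103.0 [ 21 178 200]
(np.int64(327), np.int64(226)) -20.0 46.0 87.0 [ 20 170 138]
(np.int64(329), np.int64(227)) -15.0 39.0 92.0 [ 21 176 184]
(np.int64(327), np.int64(229)) -20.0 43.0 77.0 [ 20 178 136]
(np.int64(329), np.int64(230)) -15.0 42.0 75.0 [ 21 179 181]
(np.int64(327), np.int64(232)) -20.0 39.0 70.0 [ 20 176 138]
(np.int64(336), np.int64(236)) 2.0 29.0 64.0 [ 16 164 168]
(np.int64(349), np.int64(278)) 22.0 -97.0 62.0 [ 16 161 184]
top 2 9
scene 2 71
[[300.3, 242.3], [301.7, 252.0], [301.1, 248.1], [301.3, 249.9], [300.6, 244.7], [302.0, 254.2]] [[329.2, 223.7], [328.2, 214.7], [328.6, 223.2], [328.4, 231.0], [329.0, 233.3], [328.0, 224.5]]
[-1.06196945 -0.42751114  6.16744501] 3.346317764808191 [502.63383699 101.39184643  91.765268  ]
```

Run:
```python
from h import *
f=np.load("scene2.npz");P=cloud("scene",f["d"]);hsv=cv2.cvtColor(f["p"],cv2.COLOR_RGB2HSV)
(ox,oy),yw=S;c,s=np.cos(np.radians(yw)),np.sin(np.radians(yw))
dx,dy=P[:,:,0]-ox,P[:,:,1]-oy; X=c*dx+s*dy;Y=-s*dx+c*dy;Z=P[:,:,2]-10
for v in range(212,236):
    print(v,[(u,int(X[v,u]),int(Y[v,u]),int(Z[v,u]),hsv[v,u,0],hsv[v,u,1]) for u in range(323,334) if hsv[v,u].size and not np.isnan(X[v,u])][::2])
a=cv2.resize(np.load("scene0.npz")["p"][195:265,300:360,::-1],None,fx=6,fy=6,interpolation=cv2.INTER_CUBIC)
b=cv2.resize(f["p"][195:265,300:360,::-1],None,fx=6,fy=6,interpolation=cv2.INTER_CUBIC)
cv2.imwrite("pics/c3.png",np.hstack([a,b]))
```

```text
212 [(323, -30, 39, 158, np.uint8(0), np.uint8(20)), (325, -25, 44, 151, np.uint8(0), np.uint8(15)), (327, -21, 39, 157, np.uint8(8), np.uint8(31)), (329, -15, 45, 148, np.uint8(4), np.uint8(26)), (331, -10, 42, 152, np.uint8(4), np.uint8(27)), (333, -5, 45, 146, np.uint8(12), np.uint8(101))]
213 [(323, -30, 43, 148, np.uint8(10), np.uint8(35)), (325, -25, 41, 150, np.uint8(173), np.uint8(14)), (327, -20, 42, 149, np.uint8(8), np.uint8(12)), (329, -15, 45, 143, np.uint8(10), np.uint8(8)), (331, -10, 40, 150, np.uint8(0), np.uint8(21)), (333, -5, 45, 142, np.uint8(13), np.uint8(123))]
214 [(323, -29, 51, 132, np.uint8(9), np.uint8(56)), (325, -25, 47, 138, np.uint8(165), np.uint8(5)), (327, -20, 43, 142, np.uint8(10), np.uint8(6)), (329, -15, 45, 139, np.uint8(0), np.uint8(2)), (331, -10, 46, 137, np.uint8(173), np.uint8(11)), (333, -4, 49, 133, np.uint8(13), np.uint8(129))]
215 [(323, -29, 52, 127, np.uint8(14), np.uint8(87)), (325, -24, 48, 133, np.uint8(15), np.uint8(5)), (327, -20, 46, 134, np.uint8(165), np.uint8(4)), (329, -15, 43, 138, np.uint8(30), np.uint8(2)), (331, -9, 49, 
[... 5305 characters left out ...]
.uint8(181)), (331, -8, 47, 50, np.uint8(15), np.uint8(160)), (333, -3, 43, 55, np.uint8(16), np.uint8(159))]
234 [(323, -26, 81, -1, np.uint8(13), np.uint8(148)), (325, -21, 76, 5, np.uint8(17), np.uint8(159)), (327, -20, 37, 62, np.uint8(21), np.uint8(178)), (329, -14, 39, 58, np.uint8(20), np.uint8(178)), (331, -9, 40, 56, np.uint8(15), np.uint8(163)), (333, -3, 41, 55, np.uint8(15), np.uint8(159))]
235 [(323, -26, 73, 5, np.uint8(13), np.uint8(150)), (325, -20, 77, 0, np.uint8(17), np.uint8(161)), (327, -19, 39, 54, np.uint8(20), np.uint8(174)), (329, -14, 43, 48, np.uint8(20), np.uint8(177)), (331, -9, 38, 54, np.uint8(15), np.uint8(163)), (333, -4, 36, 58, np.uint8(15), np.uint8(161))]
```

View pics/c3.png

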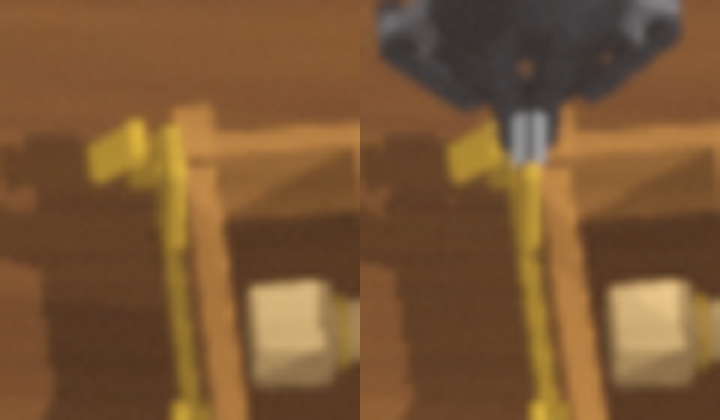

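The zoom shows the shut fingers ending at the tab's top edge, (526,165) right half. They are standing on the tab, so the tips are higher than I assumed. I'll check the fingertip height in the first image.

Run:
```python
from h import *
f=np.load("scene0.npz");P=cloud("scene",f["d"])
m=(abs(P[:,:,0]-169)<90)&(abs(P[:,:,1]+601)<110)&(P[:,:,2]>100)
q=P[m];print(m.sum(),q.min(0),q.max(0))
for z in range(150,330,10):
    a=q[(q[:,2]>=z)&(q[:,2]<z+10)]
    if len(a):print(z,len(a),a.min(0).round(),a.max(0).round())
print(proj("scene",[[169.5,-601,209],[169.5,-601,195],[502.6,101.4,91.8],[502.6,101.4,78]]).round(1))
f=np.load("scene2.npz");P=cloud("scene",f["d"])
for v in range(190,224,2): print(v,[tuple(P[v,u].round().astype(int)) for u in (310,320,326,329,340,348)])
```

```text
4727 [  79.05542169 -710.86757088  100.14564556] [ 248.79473107 -515.2220918   586.53600661]
150 178 [  79. -710.  150.] [ 178. -599.  160.]
160 211 [  84. -711.  160.] [ 165. -597.  170.]
170 282 [  79. -711.  170.] [ 157. -598.  180.]
180 157 [  79. -709.  180.] [ 159. -596.  190.]
190 23 [  91. -621.  190.] [ 120. -598.  196.]
240 14 [ 159. -656.  241.] [ 195. -551.  250.]
250 29 [ 148. -653.  250.] [ 199. -548.  260.]
260 41 [ 149. -652.  261.] [ 198. -544.  270.]
270 32 [ 152. -657.  270.] [ 198. -544.  280.]
280 37 [ 156. -667.  281.] [ 197. -543.  290.]
290 115 [ 138. -668.  291.] [ 204. -527.  300.]
300 117 [ 143. -670.  300.] [ 203. -524.  310.]
310 146 [ 140. -667.  310.] [ 204. -528.  320.]
320 114 [ 139. -666.  320.] [ 205. -530.  330.]
[[ 82.1  96.3]
 [ 83.6  99.9]
 [327.4 223.9]
 [327.4 226.9]]
190 [(np.int64(319), np.int64(47), np.int64(-5)), (np.int64(534), np.int64(83), np.int64(274)), (np.int64(537), np.int64(97), np.int64(278)), (np.int64(540), np.int64(104), np.int64(282)), (np.int64(527), np.int64(129), np.int64(267)), (np.int64(316), np.int64(157), np.int64(-4))
[... 3807 characters left out ...]
)), (np.int64(514), np.int64(105), np.int64(134)), (np.int64(466), np.int64(134), np.int64(68)), (np.int64(466), np.int64(155), np.int64(69))]
220 [(np.int64(433), np.int64(52), np.int64(7)), (np.int64(462), np.int64(81), np.int64(51)), (np.int64(511), np.int64(98), np.int64(121)), (np.int64(515), np.int64(105), np.int64(127)), (np.int64(469), np.int64(134), np.int64(64)), (np.int64(464), np.int64(155), np.int64(57))]
222 [(np.int64(440), np.int64(53), np.int64(8)), (np.int64(473), np.int64(81), np.int64(57)), (np.int64(512), np.int64(98), np.int64(114)), (np.int64(513), np.int64(105), np.int64(116)), (np.int64(472), np.int64(134), np.int64(58)), (np.int64(466), np.int64(156), np.int64(51))]
```

The fingertips sit about 37 mm higher than the reported TCP implies: they were at z≈241 open at the start, and now stand shut on the tab top at 114 with TCP 92. I'll correct by going lower and regripping.

Call:
step_arm:
  plan: "0 0 0 0 0 8 0;0 0 0 0 0 8 0;0 0 0 0 0 8 0;0 0 0 0 0 8 0;0 0 0 0 1 8 0;0 0 0 0 2 -10 0;0 0 0 0 2 -25 0;0 0 0 0 2 -35 0"

```text
clock: 3.7
eef_pos: [501.6, 103.3, 55.1]
tcp_rot: [3.142, 0.001, 0.123]
contact_force: [0.5, 0.8, 0.0]
opening: 1.0
grasp_force: 0.0
```

Call:
step_arm:
  plan: "0 0 0 0 0 0 255;0 0 0 0 0 0 255;0 0 0 0 0 0 255;0 0 0 0 0 0 255;0 0 0 0 0 0 255;0 0 0 0 0 0 255;0 0 0 0 0 0 255;0 0 0 0 0 0 255"

```text
clock: 4.5
eef_pos: [502.3, 103.5, 56.6]
tcp_rot: [-3.141, -0.001, 0.123]
contact_force: [-1.8, 1.2, 5.8]
opening: 0.096
grasp_force: 61.0
```

Tab pinched (opening 0.096, about 8 mm). Lift the bar by rotating about its pivot.

Call:
step_arm:
  plan: "-0.4 3.1 0 0.7 0 5.2 255;-0.8 6.2 0 1.5 0.2 10.5 255;-0.8 6.2 0 1.5 0.2 10.5 255"

```text
clock: 4.8
eef_pos: [503.7, 103.7, 67.1]
tcp_rot: [3.141, 0.112, 0.123]
contact_force: [-3.5, 1.7, 5.7]
opening: 0.101
grasp_force: 61.0
```

Run:
```python
from rig import r
s=r.sense();print(s["contact_force"],s["wrist_torque"],s["eef_pos"],s["opening"],s["grasp_force"])
```

```text
[-3.50309371  1.65870621  5.72464217] [0.20146504 0.25998489 0.19639324] [503.7182812  103.68196175  67.09511765] 0.10054993661480802 60.970609188079834
```

Call:
step_arm:
  plan: "-0.4 3.1 0 1.3 0.1 5.1 255;-0.8 6.3 0 2.7 0.3 10.2 255;-0.8 6.3 0 2.7 0.3 10.2 255;-0.8 6.3 0 2.7 0.3 10.2 255"

```text
clock: 5.2
eef_pos: [505.9, 104.0, 76.9]
tcp_rot: [3.141, 0.221, 0.123]
contact_force: [-2.8, 1.0, 5.3]
opening: 0.096
grasp_force: 61.0
```

Run:
```python
from h import *
s=r.sense();print(s["contact_force"],s["wrist_torque"],s["eef_pos"],s["opening"],s["grasp_force"])
p=s["eef_pos"];st=fr(*S);H=st([[0,-85,0]])[0];print("H",H)
for t in range(0,97,8):
    a=np.radians(t);d=p-H;print(t,(np.array([np.cos(a)*d[0]-np.sin(a)*d[1],np.sin(a)*d[0]+np.cos(a)*d[1]])+H[:2]-p[:2]).round(1))
```

```text
[-2.83129461  1.03025394  5.26181577] [0.26233191 0.19895093 0.24715439] [505.91310936 103.98086176  76.8586163 ] 0.09581884966563106 61.04740262031555
H [640.36642289 135.85889419  10.        ]
0 [0. 0.]
8 [  5.7 -18.4]
16 [ 14.  -35.8]
24 [ 24.6 -51.9]
32 [ 37.3 -66.4]
40 [ 51.9 -79. ]
48 [ 68.2 -89.4]
56 [ 85.7 -97.4]
64 [ 104.2 -102.9]
72 [ 123.2 -105.8]
80 [ 142.5 -106.1]
88 [ 161.6 -103.6]
96 [180.2 -98.5]
```

Call:
step_arm:
  plan: "0 0 4 2.6 -9.3 0 255;0 0 8 5.7 -18.4 0 255;0 0 12 9.6 -27.2 0 255;0 0 16 14 -35.8 0 255;0 0 20 19 -44 0 255;0 0 24 24.6 -51.9 0 255;0 0 24 24.6 -51.9 0 255"

```text
clock: 5.9
eef_pos: [530.9, 51.6, 76.8]
tcp_rot: [3.141, 0.22, 0.543]
contact_force: [-2.9, 1.7, 3.0]
opening: 0.1
grasp_force: 60.8
```

Run:
```python
from h import *
s=r.sense();print(s["contact_force"],s["wrist_torque"],s["eef_pos"],s["tcp_rot"],s["opening"],s["grasp_force"])
p=s["eef_pos"];st=fr(*S);H=st([[0,-85,0]])[0]
for t in range(0,73,8):
    a=np.radians(t);d=p-H;print(t,(np.array([np.cos(a)*d[0]-np.sin(a)*d[1],np.sin(a)*d[0]+np.cos(a)*d[1]])+H[:2]-p[:2]).round(1))
```

```text
[-2.91309204  1.70890783  3.03502891] [0.2911388  0.10331688 0.26145712] [530.87105939  51.63933156  76.83929116] [3.1406563  0.21994849 0.5426949 ] 0.09983943977258829 60.79631209373474
0 [0. 0.]
8 [ 12.8 -14.4]
16 [ 27.5 -26.9]
24 [ 43.7 -37.3]
32 [ 61.3 -45.2]
40 [ 79.8 -50.7]
48 [ 98.8 -53.5]
56 [118.1 -53.7]
64 [137.2 -51.1]
72 [155.8 -45.9]
```

Call:
step_arm:
  plan: "0 0 8 12.8 -14.4 0 255;0 0 16 27.5 -26.9 0 255;0 0 24 43.7 -37.3 0 255;0 0 32 61.3 -45.2 0 255;0 0 40 79.8 -50.7 0 255;0 0 48 98.8 -53.5 0 255;0 0 56 118.1 -53.7 0 255;0 0 64 137.2 -51.1 0 255"

```text
clock: 6.7
eef_pos: [668.5, 0.3, 77.0]
tcp_rot: [3.141, 0.221, 1.662]
contact_force: [-0.8, -0.5, 2.2]
opening: 0.094
grasp_force: 60.6
```

Call:
step_arm:
  plan: "0 0 0 0 0 0 255;0 0 0 0 0 0 255;0 0 0 0 0 0 255;0.8 -6.2 0 0 0 -9 255"

```text
clock: 7.1
eef_pos: [673.6, -1.9, 72.6]
tcp_rot: [3.02, 0.219, 1.63]
contact_force: [13.6, -37.2, 58.1]
opening: 0.102
grasp_force: 158.5
```

Run:
```python
from h import *
s=r.sense();print(s["qpos"],s["contact_force"],s["wrist_torque"],s["eef_pos"],s["tcp_rot"],s["opening"],s["grasp_force"])
```

```text
[ 0.11557276  0.52532646  1.73455397 -0.31638651  0.79551048  0.25546953] [ 13.57890568 -37.17408913  58.05926315] [-5.04693093  2.4065499  -0.9986885 ] [673.56165296  -1.90592552  72.59039561] [3.02036267 0.21911732 1.63022649] 0.10201993262471915 158.47050465177745
```

My last row tilted about the wrong axis, so I'm undoing it and then releasing.

Call:
step_arm:
  plan: "-0.8 6.2 0 0 0 9 255;-0.8 6.2 0 0 0 9 255;-0.8 6.2 0 0 0 9 0;-0.8 6.2 0 0 0 9 0;-0.8 6.2 0 0 0 9 0;-0.8 6.2 0 0 0 9 0;-0.8 6.2 0 0 0 9 0;-0.8 6.2 0 0 0 9 0"

```text
clock: 7.9
eef_pos: [668.1, 0.9, 77.0]
tcp_rot: [3.14, 0.22, 1.659]
contact_force: [0.2, -1.0, -0.6]
opening: 0.996
grasp_force: 0.0
```

Run:
```python
from h import *
s=r.sense();print(s["qpos"],s["contact_force"],s["wrist_torque"],s["eef_pos"],s["tcp_rot"],s["opening"],s["grasp_force"])
```

```text
[ 0.11841276  0.56324211  1.64548519 -0.27025117  0.95600852  0.18956263] [ 0.20055697 -1.02677014 -0.5951046 ] [0.08462797 0.05664602 0.06277255] [668.14739954   0.87951095  76.96400633] [3.14039485 0.21992388 1.65858095] 0.9957216547802882 0.0
```

Run:
```python
from h import *
from scipy.spatial.transform import Rotation as R
s=r.sense();a=R.from_euler("xyz",s["tcp_rot"]);b=R.from_euler("xyz",[np.pi,0,np.radians(97)])
print((b*a.inv()).as_rotvec(degrees=True),np.array([539,156,150])-s["eef_pos"])
```

```text
[12.52478709  1.38842307  1.95481683] [-129.14739954  155.12048905   73.03599367]
```

Call:
step_arm:
  plan: "0 0 0 0 0 40 0;0 0 0 0 0 73 0;0 0 0 0 0 73 0"

```text
clock: 8.2
eef_pos: [671.3, 1.1, 155.0]
tcp_rot: [3.132, 0.22, 1.657]
contact_force: [0.8, 0.5, 0.4]
opening: 0.997
grasp_force: 0.0
```

Call:
step_arm:
  plan: "6 0.7 1 -30 37 0 0;12.5 1.4 2 -60 74 0 0;12.5 1.4 2 -90 111 0 0;12.5 1.4 2 -120 145 0 0;12.5 1.4 2 -129 155 0 0;12.5 1.4 2 -129 155 0 0"

```text
clock: 8.8
eef_pos: [537.9, 157.0, 149.7]
tcp_rot: [-3.141, 0.001, 1.696]
contact_force: [-0.0, -0.6, 0.0]
opening: 1.0
grasp_force: 0.0
```

Run:
```python
from h import *
s=r.sense();print(s["eef_pos"],s["tcp_rot"])
p,d=r.grab_frame("scene"); np.savez("scene4.npz",p=p,d=d)
p2,d2=r.grab_frame("top");np.savez("top4.npz",p=p2,d=d2)
cv2.imwrite("pics/s4.png",cv2.resize(p[150:310,160:440,::-1],None,fx=2.8,fy=2.8,interpolation=cv2.INTER_CUBIC))
```

```text
[537.86142826 156.96129619 149.67226974] [-3.14066999e+00  5.20652302e-04  1.69627912e+00]
```

View pics/s4.png

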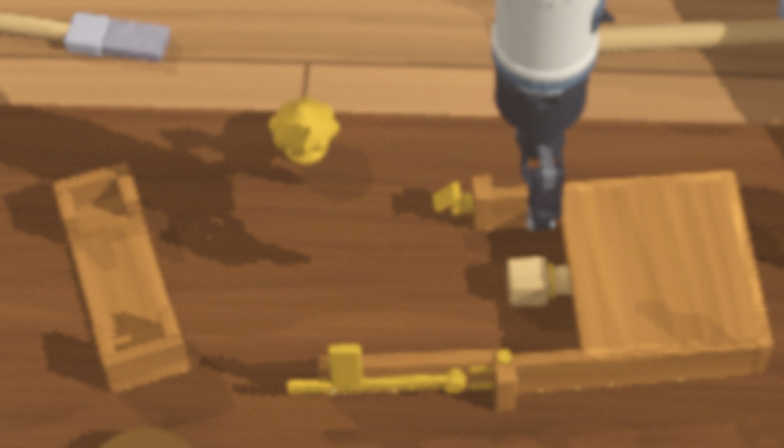

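The scene crop shows the gate open about 90° (bar at (290–500,385), fallen level) and the grip's end block at (528,280) untouched. Descending onto the near end.

Call:
step_arm:
  plan: "0 0 0 1 -2 -50 0;0 0 0 1 -2 -100 0;0 0 0 1 -2 -135 0;0 0 0 1 -2 -150 0;0 0 0 1 -2 -158 0;0 0 0 1 -2 -158 0"
  force: 40

```text
clock: 9.5
eef_pos: [540.8, 153.4, -8.2]
tcp_rot: [-3.141, 0.001, 1.693]
contact_force: [0.2, 0.9, -0.1]
opening: 1.002
grasp_force: 0.0
```

Call:
step_arm:
  plan: "0 0 0 0 0 0 255;0 0 0 0 0 0 255;0 0 0 0 0 0 255;0 0 0 0 0 0 255;0 0 0 0 0 0 255;0 0 0 0 0 0 255;0 0 0 0 0 0 255"

```text
clock: 10.2
eef_pos: [541.0, 154.1, -6.9]
tcp_rot: [3.14, 0.0, 1.694]
contact_force: [-0.2, -1.2, 7.0]
opening: 0.392
grasp_force: 40.1
```

Call:
step_arm:
  plan: "0 0 0 1 -10 1 255;0 0 0 4 -33 1 255;0 0 0 8 -62 1 255;0 0 0 12 -94 1 255;0 0 0 16 -128 1 255;0 0 0 20 -160 1 255;0 0 0 24 -190 1 255;0 0 0 25 -202 1 255"

```text
clock: 11.0
eef_pos: [565.3, -50.9, -6.9]
tcp_rot: [3.141, 0.001, 1.692]
contact_force: [-0.2, 0.4, -0.2]
opening: 0.391
grasp_force: 39.7
```

Call:
step_arm:
  plan: "0 0 0 0 0 -1 255;0 0 0 0 0 -1 0;0 0 0 0 0 -1 0;0 0 0 0 0 -1 0;0 0 0 0 0 -1 0;0 0 0 0 0 -1 0;0 0 0 0 0 50 0;0 0 0 0 0 90 0"

```text
clock: 11.8
eef_pos: [564.2, -47.8, 83.1]
tcp_rot: [-3.139, -0.0, 1.694]
contact_force: [1.0, 0.7, 0.9]
opening: 1.0
grasp_force: 0.0
```

Call:
step_arm:
  plan: "0 0 0 -45 0 40 0;0 0 0 -90 0 40 0;0 0 0 -135 0 40 0;0 0 0 -180 0 40 0;0 0 0 -180 0 40 0"

```text
clock: 12.3
eef_pos: [378.2, -47.5, 122.0]
tcp_rot: [-3.136, -0.001, 1.694]
contact_force: [-0.1, -0.2, 0.6]
opening: 0.998
grasp_force: 0.0
```

```bash
cat >> h.py <<'E'
def grip(n,f,zlo=30,zhi=50,box=(450,650,-150,220)):
    hsv=cv2.cvtColor(f["p"],cv2.COLOR_RGB2HSV);P=cloud(n,f["d"])
    m=(hsv[:,:,1]<125)&(hsv[:,:,2]>110)&(P[:,:,0]>box[0])&(P[:,:,0]<box[1])&(P[:,:,1]>box[2])&(P[:,:,1]<box[3])&(P[:,:,2]>zlo)&(P[:,:,2]<zhi)
    q=P[m];return m,q
E
python3 - <<'E'
from h import *
s=r.sense();print(s["eef_pos"],s["tcp_rot"])
W=[]
for n,o in(("top",(255,170)),("scene",(170,180))):
    p,d=r.grab_frame(n);f=dict(p=p,d=d);np.savez(f"{n}5.npz",**f)
    m,q=grip(n,f);print(n,m.sum(),q.mean(0),cv2.minAreaRect(q[:,:2].astype(np.float32)))
    im=p[:,:,::-1].copy();W.append(cv2.resize(im[o[1]:o[1]+120,o[0]:o[0]+200],None,fx=2.4*1.6,fy=2.4,interpolation=cv2.INTER_CUBIC) if 0 else cv2.resize(im[o[1]:o[1]+120,o[0]:o[0]+230],None,fx=2.45*1.4,fy=2.45,interpolation=cv2.INTER_CUBIC))
cv2.imwrite("pics/s5.png",np.vstack(W));print(W[0].shape)
E
```

```text
[378.21320844 -47.49262034 121.95128894] [-3.13566041e+00 -9.08094854e-04  1.69392003e+00]
top 524 [556.87311762  20.10654214  40.7419792 ] ((557.3135986328125, 19.80224609375), (35.13121795654297, 169.63511657714844), 6.107843399047852)
scene 622 [562.6771384   19.64107947  40.61873097] ((560.903076171875, 20.417648315429688), (39.02965545654297, 168.5101776123047), 5.885432720184326)
(294, 789, 3)
```

View pics/s5.png

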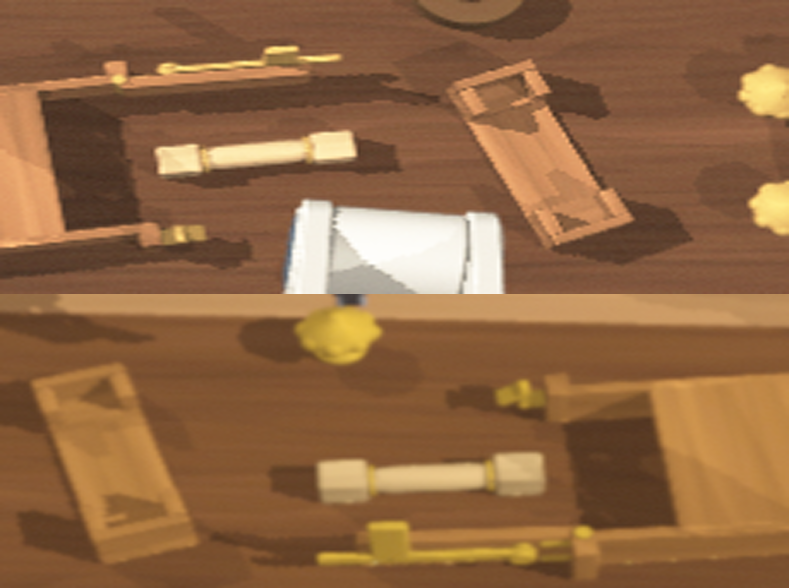

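Grip lies free at about (559,20), 96°, stall x ≈ −105: top crop centre (255,153), scene crop (430,478). Now take it round the middle.

Call:
step_arm:
  plan: "0 0 -1 45 17 0 0;0 0 -1 90 34 0 0;0 0 -1 135 51 0 0;0 0 -1 181 68 0 0;0 0 -1 181 68 0 0;0 0 -1 181 68 -48 0;0 0 -1 181 68 -85 0;0 0 -1 181 68 -85 0"

```text
clock: 13.2
eef_pos: [563.2, 19.9, 33.2]
tcp_rot: [-3.133, -0.0, 1.677]
contact_force: [-0.3, -1.0, 0.0]
opening: 0.997
grasp_force: 0.0
```

Call:
step_arm:
  plan: "0 0 0 0 0 -30 0;0 0 0 0 0 -47 0;0 0 0 0 0 -47 0;0 0 0 0 0 -47 255;0 0 0 0 0 -47 255;0 0 0 0 0 -47 255;0 0 0 0 0 -47 255;0 0 0 0 0 -47 255"

```text
clock: 14.0
eef_pos: [566.3, 19.8, -8.0]
tcp_rot: [3.141, 0.0, 1.676]
contact_force: [-4.1, 1.0, 9.0]
opening: 0.316
grasp_force: 39.0
```

Call:
step_arm:
  plan: "0 0 0 0 0 0 255;0 0 0 0 0 0 255"

```text
clock: 14.2
eef_pos: [566.3, 19.8, -8.0]
tcp_rot: [3.141, 0.0, 1.677]
contact_force: [-2.7, 0.1, 9.5]
opening: 0.311
grasp_force: 39.0
```

Call:
step_arm:
  plan: "0 0 0 0 0 30 255;0 0 0 0 0 70 255;0 0 0 0 0 85 255;0 0 -8 0 -30 85 255;0 0 -16 -2 -60 85 255;0 0 -24 -5 -90 85 255;0 0 -32 -8 -120 85 255;0 0 -40 -10 -150 85 255"

```text
clock: 15.0
eef_pos: [555.6, -131.3, 75.6]
tcp_rot: [-3.141, 0.001, 0.973]
contact_force: [0.3, 0.2, -0.8]
opening: 0.311
grasp_force: 40.4
```

Call:
step_arm:
  plan: "0 0 -8 -1 -30 0 255;0 0 -16 -2 -60 0 255;0 0 -24 -3 -85 0 255;0 0 -32 -4 -94 0 255;0 0 -34.4 -4 -94 0 255;0 0 -34.4 -4 -94 0 255;0 0 -34.4 -4 -94 0 255"

```text
clock: 15.7
eef_pos: [551.9, -224.0, 75.6]
tcp_rot: [-3.141, 0.001, 0.38]
contact_force: [-0.4, -0.4, -1.8]
opening: 0.31
grasp_force: 40.4
```

Run:
```python
from h import *
s=r.sense();print(s["eef_pos"],s["tcp_rot"],np.degrees(s["tcp_rot"][2]),s["contact_force"],s["opening"])
W=[]
for n,o in(("top",(360,170)),("scene",(150,170))):
    p,d=r.grab_frame(n);f=dict(p=p,d=d);np.savez(f"{n}6.npz",**f)
    m,q=grip(n,f,85,125,(400,700,-360,-80))
    if len(q):print(n,m.sum(),q.mean(0),q[:,2].max(),cv2.minAreaRect(q[:,:2].astype(np.float32)))
    W.append(cv2.resize(p[o[1]:o[1]+150,o[0]:o[0]+130,::-1],None,fx=3,fy=3,interpolation=cv2.INTER_CUBIC))
cv2.imwrite("pics/s6.png",np.hstack(W))
```

```text
[ 551.90067555 -223.98699076   75.61338883] [-3.14093208e+00  6.63711950e-04  3.79565093e-01] 21.747477904584237 [-0.35772651 -0.40466544 -1.7997937 ] 0.3098512201360674
top 64 [ 609.91126719 -189.72647095  117.32663596] 124.93893066907549 ((610.6748657226562, -189.10614013671875), (27.17194175720215, 51.92130661010742), 88.91044616699219)
scene 291 [ 580.82482477 -213.17909046  117.27922437] 124.95578836103687 ((579.5316772460938, -210.14920043945312), (117.26712036132812, 46.37570571899414), 23.815383911132812)
```

View pics/s6.png

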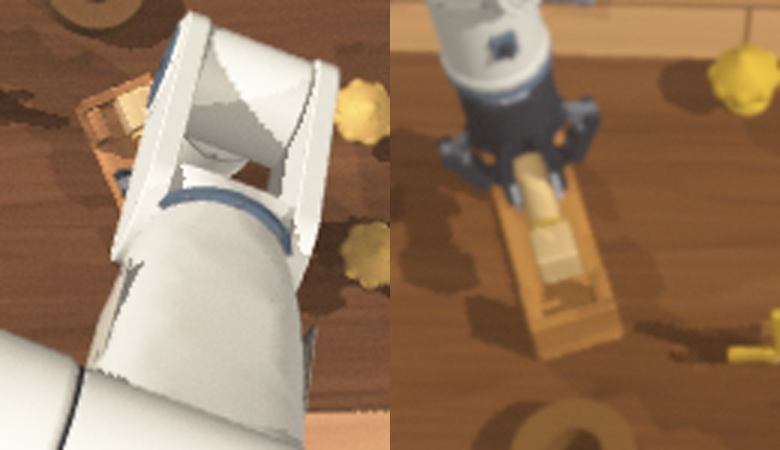

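The scene crop shows the grip held level over the cradle, its far block at (555,250) between the cheeks' lines. I'll check the block numerically in the cradle frame.

Run:
```python
from h import *
(ox,oy),yw=C;c,s=np.cos(np.radians(yw)),np.sin(np.radians(yw))
for n in("top","scene"):
    f=np.load(f"{n}6.npz");m,q=grip(n,f,95,140,(400,700,-360,-80))
    dx,dy=q[:,0]-ox,q[:,1]-oy;X=c*dx+s*dy;Y=-s*dx+c*dy
    for a in range(20,105,8):
        k=(X>a)&(X<=a+8)&(q[:,2]>100)
        if k.sum()>2: print(n,a,k.sum(),"Y",Y[k].min().round(1),Y[k].max().round(1),"Z",np.percentile(q[k,2],[5,50,95]).round(1))
# cradle rim & cheeks from frame 5 (unobstructed)
for n in("top","scene"):
    f=np.load(f"{n}5.npz");P=cloud(n,f["d"]).reshape(-1,3)
    dx,dy=P[:,0]-ox,P[:,1]-oy;X=c*dx+s*dy;Y=-s*dx+c*dy
    k=(abs(Y)<60)&(abs(X)<130)&(abs(P[:,2]-61)<4)
    print(n,[ (round(np.percentile(v,2),1),round(np.percentile(v,98),1)) for v in(X[k&(X>0)],X[k&(X<0)],Y[k&(X>0)],Y[k&(X<0)])])
```

```text
top 44 7 Y 6.7 17.1 Z [110.  119.2 124.1]
top 52 23 Y 1.5 19.8 Z [109.2 124.6 132.6]
top 60 24 Y -1.6 19.8 Z [108.8 125.5 131.8]
top 68 31 Y -6.6 20.7 Z [109.5 129.7 135.5]
top 76 38 Y -11.8 19.9 Z [110.  127.4 133.3]
top 84 8 Y -14.2 9.6 Z [121.7 124.9 128.5]
scene 20 22 Y -13.1 11.5 Z [115.5 121.2 128.7]
scene 28 29 Y -12.0 10.7 Z [115.7 121.2 129.7]
scene 36 12 Y -11.1 9.3 Z [118.5 122.9 125.9]
scene 52 29 Y -15.1 14.1 Z [124.9 128.  130.6]
scene 60 32 Y -15.8 15.0 Z [123.7 127.5 132.1]
scene 68 37 Y -15.5 15.2 Z [123.5 128.1 131.9]
scene 76 47 Y -15.9 15.4 Z [104.1 127.2 131.2]
scene 84 79 Y -15.7 14.4 Z [101.  115.3 129.6]
top [(np.float64(64.0), np.float64(106.1)), (np.float64(-108.0), np.float64(-65.9)), (np.float64(-35.8), np.float64(37.6)), (np.float64(-35.6), np.float64(38.2))]
scene [(np.float64(64.3), np.float64(108.1)), (np.float64(-108.0), np.float64(-65.5)), (np.float64(-36.5), np.float64(33.5)), (np.float64(-36.7), np.float64(33.9))]
```

Grip is centred over the cradle to about 1 mm, bottom at z≈94. Lower 62, check, release.

Call:
step_arm:
  plan: "0 0 0 0 0 -20 255;0 0 0 0 0 -38 255;0 0 0 0 0 -50 255;0 0 0 0 0 -58 255;0 0 0 0 0 -62 255;0 0 0 0 0 -62 255"

```text
clock: 16.4
eef_pos: [552.1, -224.1, 13.6]
tcp_rot: [-3.141, 0.001, 0.378]
contact_force: [0.2, 1.2, -1.1]
opening: 0.314
grasp_force: 40.4
```

Call:
step_arm:
  plan: "0 0 0 0 0 0 0;0 0 0 0 0 0 0;0 0 0 0 0 0 0;0 0 0 0 0 0 0;0 0 0 0 0 0 0;0 0 0 0 0 0 0;0 0 0 0 0 40 0;0 0 0 0 0 90 0"

```text
clock: 17.2
eef_pos: [550.2, -223.4, 102.6]
tcp_rot: [-3.138, 0.004, 0.378]
contact_force: [1.3, -1.1, 0.7]
opening: 1.001
grasp_force: 0.0
```

Call:
step_arm:
  plan: "0 0 0 0 30 60 0;0 0 0 0 80 60 0;0 0 0 0 130 60 0;0 0 0 0 130 60 0"

```text
clock: 17.6
eef_pos: [552.1, -90.3, 165.0]
tcp_rot: [-3.141, -0.001, 0.38]
contact_force: [0.1, -0.8, -0.1]
opening: 1.004
grasp_force: 0.0
```

Run:
```python
from h import *
s=r.sense();print(s["qpos"],s["eef_pos"],s["tcp_rot"],s["contact_force"])
(ox,oy),yw=C;c,sn=np.cos(np.radians(yw)),np.sin(np.radians(yw))
for n in("scene","top"):
    p,d=r.grab_frame(n);f=dict(p=p,d=d);np.savez(f"{n}7.npz",**f)
    hsv=cv2.cvtColor(p,cv2.COLOR_RGB2HSV);P=cloud(n,d)
    m=(hsv[:,:,1]<125)&(hsv[:,:,2]>110);q=P[m]
    dx,dy=q[:,0]-ox,q[:,1]-oy;X=c*dx+sn*dy;Y=-sn*dx+c*dy;k=(abs(X)<95)&(abs(Y)<25)&(abs(q[:,2]-55)<20)
    print(n,k.sum(),X[k].min(),X[k].max(),[(a,Y[k&(abs(X-a)<12)].mean().round(1),np.percentile(q[k&(abs(X-a)<12),2],[50,95]).round(1)) for a in(-70,0,70) if (k&(abs(X-a)<12)).sum()])
# gate: brass bar/tab points
    (sx,sy),w=S;C2,S2=np.cos(np.radians(w)),np.sin(np.radians(w));dx,dy=P[:,:,0]-sx,P[:,:,1]-sy
    X=C2*dx+S2*dy;Y=-S2*dx+C2*dy;Z=P[:,:,2]-10
    m=(Z>72)&(Z<110)&(X<-30)&(X>-180)&(Y<-40)&(Y>-140)
    print("tab",m.sum(),X[m].mean(),Y[m].mean(),X[m].min(),X[m].max(),Y[m].min(),Y[m].max())
```

```text
[-1.65703893e-01  2.99269317e-01  1.81861389e+00  1.56623226e-03
  1.02315020e+00  1.02408599e+00] [552.07986892 -90.31297131 164.95241313] [-3.14074045e+00 -1.17266661e-03  3.80190817e-01] [ 0.12177217 -0.78966669 -0.11704921]
scene 558 -85.27895561597285 89.44666314406324 [(-70, np.float64(-1.7), array([64. , 68.4])), (0, np.float64(-1.2), array([58.3, 63.2])), (70, np.float64(-1.1), array([64.2, 68.8]))]
tab 102 -141.0457213945603 -98.18444274132644 -154.69867241110734 -127.34638727721892 -103.25815371462674 -90.74739932048627
top 142 -84.17077713772387 61.27779316629818 [(-70, np.float64(-1.6), array([63.8, 71.4])), (70, np.float64(17.7), array([44.5, 51.5]))]
tab 50 -139.62071846347456 -92.72516747863965 -154.9275137263694 -126.28361444082353 -100.0012616787356 -87.95432087967349
```

Grip is home (block tops at z 64). The tab is at about (668,−3) with the gate near 88°. Moving above it to regrip.

Call:
step_arm:
  plan: "0 0 8 14 11 0 0;0 0 16 28 22 0 0;0 0 24 42 33 0 0;0 0 32 58 44 0 0;0 0 40 74 55 0 0;0 0 48 90 66 0 0;0 0 56 104 77 0 0;0 0 64 116 87 0 0"
  force: 60

```text
clock: 18.5
eef_pos: [668.9, -8.5, 163.1]
tcp_rot: [-3.141, 0.001, 1.5]
contact_force: [0.4, 0.1, -0.2]
opening: 1.001
grasp_force: 0.0
```

Call:
step_arm:
  plan: "0 0 8 0 0 0 0;0 0 9.2 0 0 0 0;0 0 9.2 0 0 -40 0;0 0 9.2 0 0 -80 0;0 0 9.2 0 0 -108 0;0 0 9.2 0 0 -108 0"

```text
clock: 19.1
eef_pos: [664.5, -8.4, 51.4]
tcp_rot: [-3.133, -0.0, 1.652]
contact_force: [-1.0, -0.1, 0.1]
opening: 0.998
grasp_force: 0.0
```

Call:
step_arm:
  plan: "0 0 0 0 0 0 255;0 0 0 0 0 0 255;0 0 0 0 0 0 255;0 0 0 0 0 0 255;0 0 0 0 0 0 255;0 0 0 0 0 0 255;0 0 0 0 0 0 255;0 0 0 0 0 0 255"

```text
clock: 19.9
eef_pos: [668.5, -7.2, 56.7]
tcp_rot: [3.141, 0.001, 1.656]
contact_force: [-1.7, 0.2, 5.5]
opening: 0.097
grasp_force: 60.7
```

```bash
cat > arc.py <<'E'
from h import *
s=r.sense();p=s["eef_pos"];print(s["contact_force"],s["wrist_torque"],p,s["tcp_rot"],s["opening"])
H=fr(*S)([[0,-85,0]])[0];d=p-H
for t in range(0,-97,-8):
    a=np.radians(t);print(t,(np.array([np.cos(a)*d[0]-np.sin(a)*d[1],np.sin(a)*d[0]+np.cos(a)*d[1]])-d[:2]).round(1))
E
python3 arc.py
```

```text
[-1.70371815  0.2153486   5.53370336] [0.03129802 0.26168725 0.24335036] [668.51281856  -7.17896219  56.72550061] [3.14108745e+00 6.48185465e-04 1.65583787e+00] 0.09679467777998138
0 [0. 0.]
-8 [-20.2  -2.5]
-16 [-40.5  -2.2]
-24 [-60.6   0.9]
-32 [-80.1   6.8]
-40 [-98.5  15.4]
-48 [-115.6   26.4]
-56 [-131.    39.7]
-64 [-144.4   55. ]
-72 [-155.5   72.1]
-80 [-164.1   90.5]
-88 [-170.1  109.9]
-96 [-173.3  130. ]
```

Call:
step_arm:
  plan: "-3.1 -0.3 0 0 0.6 5.5 255;-6.3 -0.6 0 -0.1 1.6 10.9 255;-9.4 -0.8 0 -0.2 2.8 16.3 255;-12.5 -1.1 0 -0.4 4.3 21.6 255;-12.5 -1.1 0 -0.4 4.3 21.6 255"

```text
clock: 20.4
eef_pos: [668.3, -2.6, 78.7]
tcp_rot: [3.14, 0.223, 1.658]
contact_force: [1.2, -5.8, 3.8]
opening: 0.095
grasp_force: 60.1
```

```bash
python3 arc.py
```

```text
[ 1.19416871 -5.80524782  3.81294411] [-0.86593598  0.00773385  0.15549831] [668.33764772  -2.60095435  78.72270308] [3.1402142  0.22310078 1.65795885] 0.09483076227674354
0 [0. 0.]
-8 [-19.5  -2.5]
-16 [-39.2  -2.3]
-24 [-58.7   0.6]
-32 [-77.6   6.2]
-40 [-95.5  14.4]
-48 [-112.2   25. ]
-56 [-127.1   37.8]
-64 [-140.2   52.6]
-72 [-151.    69.1]
-80 [-159.5   86.9]
-88 [-165.4  105.7]
-96 [-168.6  125.1]
```

Call:
step_arm:
  plan: "0 0 -8 -19.5 -2.5 0 255;0 0 -16 -39.2 -2.3 0 255;0 0 -24 -58.7 0.6 0 255;0 0 -32 -77.6 6.2 0 255;0 0 -40 -95.5 14.4 0 255;0 0 -48 -112.2 25 0 255;0 0 -56 -127.1 37.8 0 255;0 0 -64 -140.2 52.6 0 255"

```text
clock: 21.2
eef_pos: [527.2, 50.8, 77.8]
tcp_rot: [-3.141, 0.218, 0.533]
contact_force: [1.2, 4.1, 0.9]
opening: 0.093
grasp_force: 60.2
```

```bash
python3 arc.py
```

```text
[1.15578497 4.10370221 0.85143849] [ 0.97690364 -0.71589261  0.31219343] [527.17431329  50.7556459   77.82157027] [-3.14140977  0.21839415  0.5330667 ] 0.09339683034447946
0 [0. 0.]
-8 [-10.7  16.6]
-16 [-19.1  34.5]
-24 [-24.8  53.4]
-32 [-27.9  72.9]
-40 [-28.2  92.7]
-48 [-25.8 112.3]
-56 [-20.7 131.4]
-64 [-12.9 149.5]
-72 [ -2.7 166.5]
-80 [  9.7 181.8]
-88 [ 24.2 195.3]
-96 [ 40.4 206.6]
```

Call:
step_arm:
  plan: "0 0 -6 -8 12 0 255;0 0 -12 -15 25 0 255;0 0 -18 -20.6 39 0 255;0 0 -21 -22.9 46 0 255;0 0 -24 -24.8 53.4 0 255;0 0 -24 -24.8 53.4 0 255;0 0 -24 -24.8 53.4 0 255"

```text
clock: 21.9
eef_pos: [502.6, 103.5, 77.9]
tcp_rot: [-3.141, 0.219, 0.121]
contact_force: [-3.2, 1.7, 5.8]
opening: 0.099
grasp_force: 60.6
```

```bash
python3 arc.py | head -1
```

```text
[-3.21669612  1.69539203  5.82904604] [0.2624079  0.09970586 0.26111447] [502.58883708 103.53795241  77.91784663] [-3.14110329  0.21942439  0.12118816] 0.09851646426564052
```

Call:
step_arm:
  plan: "0.4 -3.1 0 -1.4 -0.1 -5.2 255;0.8 -6.2 0 -2.7 -0.3 -10.5 255;1.2 -9.4 0 -3.6 -0.4 -16 255;1.5 -12.5 0 -4.3 -0.5 -21.4 255;1.5 -12.5 0 -4.3 -0.5 -21.4 255"

```text
clock: 22.4
eef_pos: [498.8, 103.0, 56.7]
tcp_rot: [-3.141, -0.004, 0.121]
contact_force: [0.9, 3.6, -0.7]
opening: 0.098
grasp_force: 60.0
```

Call:
step_arm:
  plan: "0 0 0 0 0 0 0;0 0 0 0 0 0 0;0 0 0 0 0 0 0;0 0 0 0 0 0 0;0 0 0 0 0 0 0;0 0 0 0 0 45 0;0 0 0 0 0 95 0;0 0 0 0 0 100 0"

```text
clock: 23.2
eef_pos: [501.8, 103.3, 161.4]
tcp_rot: [-3.141, -0.008, 0.12]
contact_force: [0.5, 0.1, -0.3]
opening: 0.997
grasp_force: 0.0
```

Call:
step_arm:
  plan: "0 0 0 -40 -30 20 0;0 0 0 -80 -60 20 0;0 0 0 -120 -100 20 0;0 0 0 -120 -150 20 0;0 0 0 -120 -150 20 0"

```text
clock: 23.7
eef_pos: [376.8, -50.8, 176.0]
tcp_rot: [3.14, -0.0, 0.116]
contact_force: [-0.0, 1.3, -0.7]
opening: 1.001
grasp_force: 0.0
```

```bash
cat > chk.py <<'E'
from h import *
s=r.sense();print(s["eef_pos"],s["contact_force"])
(sx,sy),w=S;c,sn=np.cos(np.radians(w)),np.sin(np.radians(w))
for n in("scene","top"):
    p,d=r.grab_frame(n);np.savez(f"{n}8.npz",p=p,d=d)
    for k in(0,8):
        f=np.load(f"{n}{k}.npz");P=cloud(n,f["d"]);hsv=cv2.cvtColor(f["p"],cv2.COLOR_RGB2HSV)
        dx,dy=P[:,:,0]-sx,P[:,:,1]-sy;X=c*dx+sn*dy;Y=-sn*dx+c*dy;Z=P[:,:,2]-10
        b=(X>-40)&(X<8)&(Y>-60)&(Y<110)
        t=b&(Z>72)&(Z<120);br=b&(hsv[:,:,0]>=18)&(hsv[:,:,1]>130)&(Z>35)&(Z<56)&(Y<75)&(X<-5)
        g=b&(Z>56)&(Z<70)&(Y>-50)&(Y<60)
        print(n,k,"tab",t.sum(),[v[t].mean().round(1) for v in(X,Y)],np.percentile(Z[t],98).round(1) if t.any() else None,"bar",br.sum(),np.polyfit(Y[br],Z[br],1).round(3) if br.sum()>5 else None,"gate",np.polyfit(Y[g],X[g],1).round(3) if g.sum()>5 else None)
E
python3 chk.py
```

```text
[376.76274856 -50.80607306 176.04431825] [-0.01082442  1.25365848 -0.74603061]
scene 0 tab 58 [np.float64(-15.8), np.float64(47.7)] 107.8 bar 125 [3.400e-02 4.488e+01] gate [-0.089 -1.901]
scene 8 tab 64 [np.float64(-16.7), np.float64(49.5)] 108.5 bar 127 [2.8000e-02 4.4868e+01] gate [-0.093 -2.726]
top 0 tab 35 [np.float64(-15.1), np.float64(57.5)] 110.5 bar 60 [-1.7000e-02  4.4211e+01] gate [ 0.011 -0.707]
top 8 tab 34 [np.float64(-15.5), np.float64(57.2)] 109.1 bar 60 [-8.0000e-03  4.3968e+01] gate [-0.011 -0.799]
```

The latch bar is level, and the gate matches the opening image to under 1 mm at the tab. The grip was last measured home and nothing has been near it since. Handing in.

```bash
python3 -c "
from rig import r
print(r.sign_off())"
```

```text
the job is handed in; nothing more can be done
None
```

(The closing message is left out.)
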